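# Nest the cup set and hold the camera stage at its mark

### The arm

A 7-joint arm with a two-finger parallel gripper is mounted at the origin on the work surface. World frame = base frame: x ahead of the robot, y to its left, z up, the work surface at z = 0. Lengths are in m, angles in rad, forces in N, time in s.
With the tool pointing down it reaches from about 0.35 to 0.9 m from the base axis. Payload 8.1 kg.
Tool frame: the origin (TCP) lies between the finger pads; the fingertips stand 22 mm ahead of it and the grasp point (between the pads) lies 3 mm ahead of it; z points along the fingers, x is the direction in which the jaws open and shut, and the axes are right-handed (so a half turn about z gives the same grasp; the last joint's range is limited). The gripper opens to 92 mm and grips with 3 to 60 N. Pads are 19 mm wide; open, the fingers measure 130 mm over their backs; the gripper's body (75 mm by 190 mm) begins 47 mm behind the grasp point.
Start: joints at [-1.236, 0.434, 0.025, 1.573, -0.012, 1.134, -0.075], TCP at [0.265, 0.566, 0.249] pointing down, gripper open.
Joint ranges: [-2.62, 2.62], [-0.44, 2.09], [-1.27, 1.32], [0.08, 2.57], [-1.32, 4.46], [0.12, 2], [-2.74, 2.74]. Speed limits (rad/s): [2.22, 2.22, 3.01, 3.01, 3.14, 3.14, 3.14].

### API

Orientations are given as a rotation vector (axis times angle).
In Python, from cell import arm, vision, order gives the robot as it stands.
- The arm moves only by the tool apply_moves, never from a script. Its argument "commands" is a list of rows, each a list of 6 numbers: the shift along the tool's x, y, z in cm, then the turn, a rotation vector about the tool's x, y, z in rad. A call has 1 to 5 rows; each row shifts and turns the commanded pose from where the row before left it, along the tool's axes as they then stand; what a row does not reach is not made up. A row lasts 1/10 s, in which the tool goes at most 50 mm and 8.59 degrees, less where a joint would pass 70% of its speed; a pose out of reach is approached as far as the arm can. A call with a gripper value outside its range is refused whole. "claw" is the closure, from -1 (fully open) to 1 (shut), so that 0 is half open, set as the call begins (left out, the last holds). The fingers move at their own pace and stop on an object; "newtons" is the grip in N (left out, the last holds). Time passes only in rows, so rows that do not move let the fingers close. It gives the time, the measured TCP pose, the force and the opening at its end, in the units of the state.
- arm.observe(): the state, without advancing time (a new reading comes with each control period).
- vision.get_image(name): name is "scene" or "top" or "wrist"; returns (picture, depth): 420x560x3 uint8, red, green, blue; 420x560 float32, m along the optical axis (not along the pixel's ray), 0 where there is no reading.
- vision.get_calibration(name): a dict with "K" (3x3 intrinsics, pixels), "R" (3x3) and "t" (3): a world point X has camera coordinates R X + t. Camera axes: x right, y down, z forward; pixel columns grow to the right and rows downward; lengths in m; the calibration is good to about 2 mm. A picture is of the moment at which its call begins: read the wrist's pose just before it. get_calibration takes no time and is no camera call; for the wrist camera it gives the pose at the moment of the call.
- order.sign_off(): hands the job in, once; it reports no verdict.
The state is a dict: "clock": time; "joints": joint angles; "dq": joint speeds; "joint_efforts": joint torques, N m; "position": TCP position; "ee_rot": TCP orientation; "force": force on the tool from outside, world axes, zero at the start; "ft_torque": the same for the moment, N m; "width": opening from 0.0 (shut) to 1.0 (fully open).
Only numpy, scipy, OpenCV 4.12 (cv2) and the standard library are available. Lean on these libraries where they do the work, as an engineer would, in place of code of your own. Each camera call takes 0.05 s, during which the arm holds its last target.

### The job

Get the steel cup set ready for its inspection photo: stand the middle cup inside the large dish on the camera's sliding stage, let go of it, then stand the small cup inside the middle one and let go, all upright. Then pull the spring-return stage out by its upright fin until its pointer lines up with the mark, and finish while still holding it there with the gripper: the program ends holding, never let go. Leave everything else on the bench where it is.

Things in the scene. Friction and masses are not known exactly. Their poses are not given: they have to be found in the camera images.
- base: the fixed camera stage: a grey rail base on the table, 130 mm (its x) by 360 mm (its y), with two steel rails. Origin on the table under it. Its +y axis is the direction in which the carriage is pulled out; its +x side is the far side from the robot, where an inspection camera on a thin post (200 mm high) stands 120 to 200 mm from the origin, its lens overhanging to x = 125 mm at about 135 mm height. The base may be turned a little on the table.
- stage (a joint): travel of the sliding carriage along base +y, in m: 0 = home (where a spring holds it), 0.115 = end stop. The spring pulls it home with about 3 N at 0 rising to about 9 N at the end. The carriage is an aluminium plate 120 x 120 mm, its top 30 mm above the table, with four low lips (6 mm high) round the large dish.
- seat (a point): centre of the carriage plate's top face, where the large dish stands; moves with the carriage. z up, y along the pull direction.
- pull_grip (a point): grasp point of the pull: an upright plain steel fin at the +y end of the carriage, its centre line 120 mm from the seat along base y; 36 mm wide (base x), 12 mm thick (base y), from 20 to 76 mm above the table. This point lies on its centre line 57 mm above the table (19 mm below its top) and moves with the carriage. The flat tongue that joins it to the carriage lies below, its top 29 mm above the table; otherwise free round about. Axes as the base.
- pointer (a point): tip of the carriage's pointer: a black blade 3 mm thick standing 16 mm high out of the carriage's far (+x) edge, 45 mm from the seat towards the pull. Moves with the carriage.
- mark (a point): the mark: black blade 3 mm thick standing up 20 mm from a small steel index clip (16 mm) fixed on the aluminium bar along the far (+x) edge of the base. The carriage is at the mark when the pointer and this line are at the same place along base y; so the carriage has to be pulled by the pointer-to-mark distance along base y. Axes as the base. The clip's place differs each time (50 to 90 mm of pull).
- large_center (a point): the large dish: round, steel, shallow, 96 mm outside, 16 mm high, wall 4 mm, floor 4 mm; stands on the carriage between its lips from the start and stays there. Point at its centre, half-way up (8 mm above its underside).
- middle_center (a point): the middle cup: round, steel, open, 64 mm outside, 44 mm high, wall and floor 4 mm (56 mm inside). Starts upright on the table. Point on its axis half-way up (22 mm above its underside).
- middle: the middle cup again; origin at the centre of its underside.
- small_center (a point): the small cup: round, steel, open, the narrowest and tallest, 44 mm outside, 66 mm high, wall and floor 4 mm. Starts upright on the table. Point on its axis half-way up (33 mm above its underside).
- small: the small cup again; origin at the centre of its underside.
- tape: bystander, to be left alone: roll of tape lying flat, a plain pale ring 90 mm across, 20 mm high, between the two loose cups; origin on the table, under its centre
- jar: bystander, to be left alone: closed white plastic jar, 48 mm across, 45 mm high; origin on the table, under its centre
- holder: bystander, to be left alone: round brass movement holder, 60 mm across, 28 mm high; origin on the table, under its centre
- tray: bystander, to be left alone: flat black plastic tray with small compartments, 120 x 160 mm, 22 mm high; origin on the table, under its centre
- driver: bystander, to be left alone: small screwdriver with black handle, 130 mm long, lying along its x; origin on the table, near its middle
- oil: bystander, to be left alone: slim white plastic bottle with black cap, 40 mm across, 85 mm high; origin on the table, under its centre

How it is judged:
On the way, in this order (a step that is already met when the one before it is completed fails the run):
1. the middle cup stands in the large dish and is let go (horizontal distance between middle_center and large_center below 0.015 m and z of middle_center in the frame of large_center between 0.015 and 0.021 m and angle between middle_center's own z axis and vertical below 0.1 rad and contact force between the fingers and middle below 0.1 N), for 0.2 s.
2. the small cup stands in the middle cup and is let go (horizontal distance between middle_center and large_center below 0.015 m and z of middle_center in the frame of large_center between 0.015 and 0.021 m and angle between each of middle_center, small_center's own z axis and vertical below 0.1 rad and horizontal distance between small_center and middle_center below 0.01 m and z of small_center in the frame of middle_center between 0.012 and 0.018 m and contact force between the fingers and small below 0.1 N), for 0.2 s.
3. the stage is held with the gripper at the mark (y of pointer in the frame of mark between -0.005 and 0.005 m and contact force between the fingers and stage_c6 above 2 N), for 0.3 s.
At the end, for the whole second after the job is handed in: Fingers hold the fin (over 2 N), stage at rest with its pointer within 5 mm of the mark; large dish still seated on the stage, middle cup on its floor, small cup on the middle cup's floor, all upright (0.1 rad), at rest, cups not touched by the fingers (all of step 2 and all of step 3 and velocity of joint stage between -0.01 and 0.01 m/s and horizontal distance between large_center and seat below 0.008 m and z of large_center in the frame of seat between 0.005 and 0.011 m and angle between large_center's own z axis and vertical below 0.08 rad and contact force between the fingers and middle below 0.1 N and linear speed of each of middle, small below 0.02 m/s); the arm keeps its last pose, push and grip.
It fails at once if a bystander is disturbed (moved more than 30 mm) (distance of any of tape, jar, holder, tray, driver, oil from where it was at the start of the episode above 0.03 m).
It also fails if it takes over 61 s, if anything falls off the work surface, if the arm or the gripper's body presses on something with over 40 N, if the wrist force passes 120 N, or if a joint passes its speed limit or range.

## Working session

There is one attempt and no reset: what is moved stays moved. The work goes in short steps, Python scripts to look and compute and a tool call to move; the robot and the scene stay as the last step left them, time stands still between calls to the robot, and variables do not carry over. Pictures are saved under pics/ and viewed, and the job is handed in when it is done.

Besides the shell and the picture viewer there is one more tool, called after "Request:" as name(argument=value, ...), one argument or row to a line, values as JSON. apply_moves: Moves the arm, as the interface text tells. Its arguments: {"type":"object","properties":{"commands":{"type":"array","items":{"type":"array","items":{"type":"number"}}},"claw":{"type":"number"},"newtons":{"type":"number"}},"required":["commands"]}

```bash
ls; mkdir -p pics; python3 - <<'E'
from cell import arm,vision,order
import cv2
s=arm.observe();print(s)
for n in("scene","top","wrist"):
    c=vision.get_calibration(n);print(n,c)
    p,d=vision.get_image(n);cv2.imwrite(f"pics/{n}0.png",p[:,:,::-1])
    import numpy as np;np.savez(f"{n}0.npz",p=p,d=d,**c)
E
```

```text
pics
{'clock': 0.0, 'joints': array([-1.23560058,  0.43521209,  0.0249902 ,  1.57412634, -0.01159021,
        1.13401316, -0.07508601]), 'dq': array([-0.00054709, -0.00103433, -0.00029124, -0.0004844 ,  0.00040932,
        0.00014987,  0.0004536 ]), 'joint_efforts': array([-4.82262894e-04, -6.67845440e+01,  9.84573998e-01, -3.14452994e+01,
       -6.06273604e-02,  4.29939525e-02,  1.45718582e-04]), 'position': array([0.26481655, 0.56557505, 0.24794062]), 'ee_rot': array([ 2.65004080e+00,  1.68541156e+00, -1.99151314e-03]), 'force': array([1.10662758e-01, 5.00055968e-01, 2.44589253e-04]), 'ft_torque': array([ 0.02895871,  0.01330032, -0.02413955]), 'width': 1.0034026665680003}
scene {'K': array([[390.72418553,   0.        , 275.97764889],
       [  0.        , 390.72418553, 208.51461698],
       [  0.        ,   0.        ,   1.        ]]), 'R': array([[-0.45174996,  0.89200362,  0.01585911],
       [ 0.50387174,  0.26977195, -0.82057075],
       [-0.73623043, -0.36270185, -0.57132489]]), 't': array([ 0.25147268, -0.2296047 ,  1.41507568])}
top {'K': array([[545.21038886,   0.        , 279.91934016],
       [  0.        , 545.21038886, 209.33639566],
       [  0.        ,   0.        ,   1.        ]]), 'R': array([[-0.07730661, -0.99700503, -0.00215732],
       [-0.97303572,  0.07591934, -0.21780208],
       [ 0.21731355, -0.01473839, -0.97599057]]), 't': array([0.02332914, 0.57901219, 1.17711001])}
wrist {'K': array([[301.72600825,   0.        , 285.48683041],
       [  0.        , 301.72600825, 208.4650429 ],
       [  0.        ,   0.        ,   1.        ]]), 'R': array([[ 0.42406461,  0.90563028, -0.00173155],
       [ 0.8706349 , -0.40715002,  0.27608647],
       [ 0.24932726, -0.11858605, -0.96113124]]), 't': array([-0.62429858, -0.03447658,  0.39076985])}
```

View pics/top0.png

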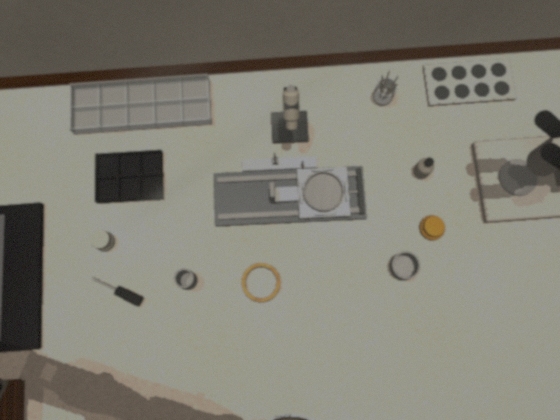

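View pics/scene0.png

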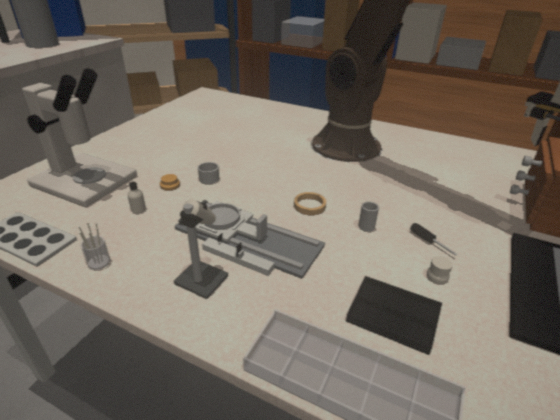

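View pics/wrist0.png

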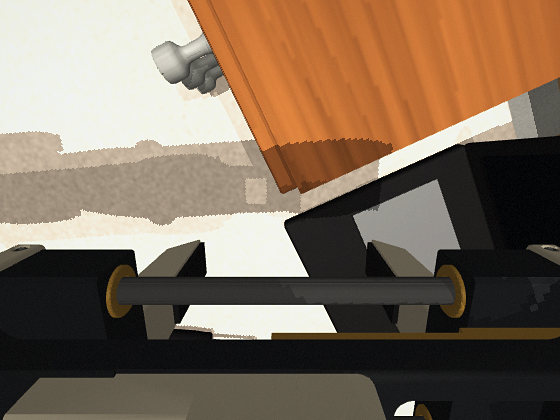

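The top view shows the middle cup at about (404,266), the small cup at (187,280), the dish at (323,191), the fin at about (273,192), the pointer and mark near (276-310,162), and the tape at (262,282). I'll zoom in next.

```bash
python3 - <<'E'
import cv2,numpy as np
p=cv2.imread("pics/top0.png")
a=cv2.resize(p[140:235,205:375],None,fx=4.6,fy=4.6,interpolation=cv2.INTER_CUBIC);cv2.imwrite("pics/z1.png",a)
b=cv2.resize(p[240:295,375:435],None,fx=6,fy=6,interpolation=cv2.INTER_CUBIC)
c=cv2.resize(p[255:310,160:220],None,fx=6,fy=6,interpolation=cv2.INTER_CUBIC)
cv2.imwrite("pics/z2.png",np.hstack([b,c]))
E
```

```text
(no output)
```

View pics/z1.png

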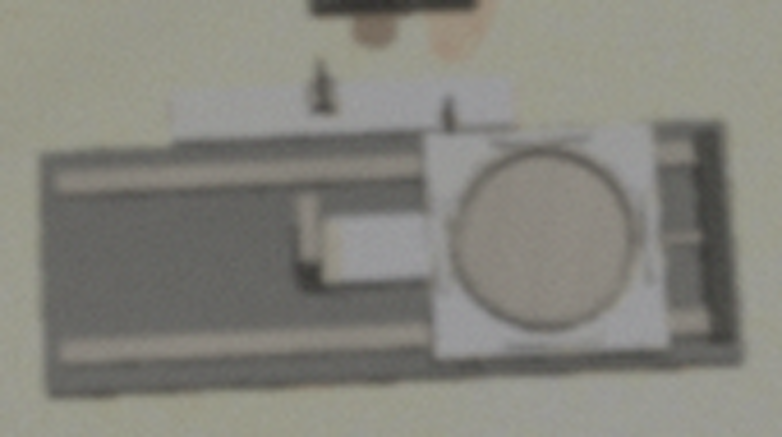

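View pics/z2.png

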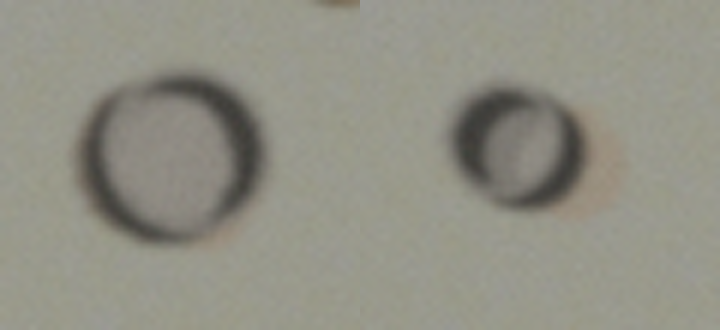

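```bash
cat > h.py <<'E'
import numpy as np,cv2
from scipy.optimize import least_squares
def ray(K,R,t,uv,z):
    uv=np.atleast_2d(np.array(uv,float));C=-R.T@t
    d=(R.T@np.linalg.inv(K)@np.c_[uv,np.ones(len(uv))].T).T
    s=(z-C[2])/d[:,2]; return (C+s[:,None]*d)
def cloud(d,K,R,t):
    v,u=np.mgrid[:d.shape[0],:d.shape[1]]
    P=np.stack([(u-K[0,2])/K[0,0]*d,(v-K[1,2])/K[1,1]*d,d],-1)
    return (P-t)@R
def proj(K,R,t,X):
    c=np.atleast_2d(X)@R.T+t;return (c@K.T)[:,:2]/c[:,2:]
def circ(P,r=None):
    m=P[:,:2].mean(0)
    if r: return least_squares(lambda q:np.hypot(*(P[:,:2]-q).T)-r,m,loss='soft_l1',f_scale=.001).x
    return least_squares(lambda q:np.hypot(*(P[:,:2]-q[:2]).T)-q[2],[*m,.03],loss='soft_l1',f_scale=.001).x
E
python3 - <<'E'
from h import *
f=np.load("top0.npz");p,d,K,R,t=[f[k] for k in"pdKRt"]
W=cloud(d,K,R,t)
for n,(u,v),h in(("mid",(404,266),.044),("small",(187,280),.066),("dish",(323,191),.046)):
    w=W[v-30:v+30,u-30:u+30].reshape(-1,3)
    print(n,"ray",ray(K,R,t,(u,v),h)[0].round(3), "zmax",np.percentile(w[:,2],[1,50,90,97,99]).round(3))
    q=w[abs(w[:,2]-h)<.005]; print(len(q),q.mean(0), (q.min(0)+q.max(0))/2, np.ptp(q,0))
z=lambda x,y:(205+x/4.6-.4,140+y/4.6-.4)
for n,xy,h in (("plateTL",(425,133),.03),("TR",(655,125),.03),("BR",(668,345),.03),("BL",(435,357),.03),("dishc",(544,240),.046),("fin top c",(308,228),.076),
 ("ptr top",(449,97),.046),("mark top",(320,62),.06),("mark base",(323,108),.03),("ptr base",(449,128),.03)):
    print(n,ray(K,R,t,z(*xy),h)[0].round(4))
# fin depth
w=W[175:210,262:285].reshape(-1,3);q=w[w[:,2]>.06];print("fin",len(q),q.mean(0),q.min(0),q.max(0))
print(W[210,400],W[340,400])
E
```

```text
mid ray [ 0.431 -0.291  0.044] zmax [-0.004  0.003  0.013  0.045  0.048]
171 [ 0.43219216 -0.29386506  0.04462267] [ 0.43321799 -0.29398582  0.04398087] [0.06284775 0.06336631 0.00985129]
small ray [0.435 0.195 0.066] zmax [-0.004  0.002  0.007  0.065  0.07 ]
108 [0.44000262 0.20316422 0.06704388] [0.4405683  0.20270556 0.06609132] [0.04342808 0.04229375 0.00978418]
dish ray [ 0.619 -0.125  0.046] zmax [-0.001  0.033  0.04   0.048  0.051]
301 [ 0.62143305 -0.12450937  0.04580427] [ 0.62967501 -0.1250021   0.04599125] [0.13268416 0.11125151 0.00991461]
plateTL [ 0.6827 -0.0703  0.03  ]
TR [ 0.6777 -0.1894  0.03  ]
BR [ 0.5614 -0.1838  0.03  ]
BL [ 0.5644 -0.0654  0.03  ]
dishc [ 0.617  -0.1247  0.046 ]
fin top c [ 0.6247 -0.0061  0.076 ]
ptr top [ 0.6961 -0.0834  0.046 ]
mark top [ 0.7153 -0.0187  0.06  ]
mark base [ 0.7003 -0.0188  0.03  ]
ptr base [ 0.6844 -0.0829  0.03  ]
fin 94 [ 0.60874852 -0.00547991  0.12738043] [ 0.30940108 -0.01152684  0.06091336] [6.41537172e-01 6.51733824e-04 1.27500866e+00]
[ 0.5689798  -0.30872958  0.00160293] [ 0.26865931 -0.27093102  0.00147041]
```

```bash
cat >> h.py <<'E'
from scipy.spatial.transform import Rotation as Ro
def plan(pos,yaw=None,step=4.5,turnstep=.12):
    """pos world target; prints delta in tool axes (cm) and rot vec (to vertical-down with jaw yaw)"""
    from cell import arm
    s=arm.observe();Rt=Ro.from_rotvec(s['ee_rot']);p=s['position']
    d=Rt.inv().apply(np.array(pos)-p)*100
    x=Rt.apply([1,0,0]);y0=np.arctan2(x[1],x[0]);y=y0 if yaw is None else yaw
    T=Ro.from_matrix(np.array([[np.cos(y),np.sin(y),0],[np.sin(y),-np.cos(y),0],[0,0,-1]]).T.T)
    r=(Rt.inv()*T).as_rotvec()
    n=int(max(np.ceil(np.linalg.norm(d)/step),np.ceil(np.linalg.norm(r)/turnstep),1))
    print('t',round(s['clock'],2),'pos',p.round(4),'yaw',round(y0,4),'F',s['force'].round(1),'w',round(s['width'],3))
    print('total cm',d.round(2),'rot',r.round(4),'n',n,'per row',(d/n).round(2),(r/n).round(4))
E
python3 - <<'E'
from h import *
plan([.44,.203,.25]); print()
f=np.load("top0.npz");K,R,t=[f[k] for k in"KRt"]
print(ray(K,R,t,(432,227),.028))
E
```

```text
t 0.15 pos [0.2648 0.5657 0.2481] yaw 1.1329 F [-0.4 -0.2 -0.4] w 0.999
total cm [-25.42  31.24  -0.15] rot [0.0001 0.0012 0.    ] n 9 per row [-2.82  3.47 -0.02] [0.     0.0001 0.    ]

[[ 0.51759597 -0.37147947  0.028     ]]
```

Request:
apply_moves(
  commands=[
    [-2.8, 3.5, 0, 0, 0, 0],
    [-2.8, 3.5, 0, 0, 0, 0],
    [-2.8, 3.5, 0, 0, 0, 0],
    [-2.8, 3.5, 0, 0, 0, 0],
    [-2.8, 3.5, 0, 0, 0, 0],
  ],
  claw=-1,
)

```text
clock: 0.65
position: [0.3646, 0.3632, 0.2486]
ee_rot: [2.651, 1.686, -0.0]
force: [0.6, -0.1, -0.4]
width: 0.994
```

Request:
apply_moves(
  commands=[
    [-2.8, 3.5, 0, 0, 0, 0],
    [-2.8, 3.5, 0, 0, 0, 0],
    [-2.8, 3.5, 0, 0, 0, 0],
    [-2.8, 3.5, 0, 0, 0, 0],
  ],
)

```text
clock: 1.05
position: [0.4438, 0.2025, 0.2488]
ee_rot: [-2.651, -1.686, -0.0]
force: [1.4, 1.4, 0.2]
width: 0.998
```

```bash
cat > look.py <<'E'
import sys
from h import *
from cell import vision,arm
n=sys.argv[1];tag=sys.argv[2]
c=vision.get_calibration(n);p,d=vision.get_image(n)
cv2.imwrite(f"pics/{tag}.png",p[:,:,::-1]);np.savez(f"{tag}.npz",p=p,d=d,**c)
plan(arm.observe()['position'])
E
python3 look.py wrist w1; python3 -c "
from h import *
plan([.432,-.294,.25])"
```

```text
t 1.1 pos [0.4472 0.1946 0.2489] yaw 1.1247 F [ 3.5 -6.5 -0. ] w 1.004
total cm [0. 0. 0.] rot [0.0032 0.0023 0.    ] n 1 per row [0. 0. 0.] [0.0032 0.0023 0.    ]
t 1.1 pos [0.4472 0.1946 0.2489] yaw 1.1247 F [ 3.5 -6.5 -0. ] w 1.004
total cm [-44.74  19.71   0.06] rot [0.0032 0.0023 0.    ] n 11 per row [-4.07  1.79  0.01] [0.0003 0.0002 0.    ]
```

View pics/w1.png

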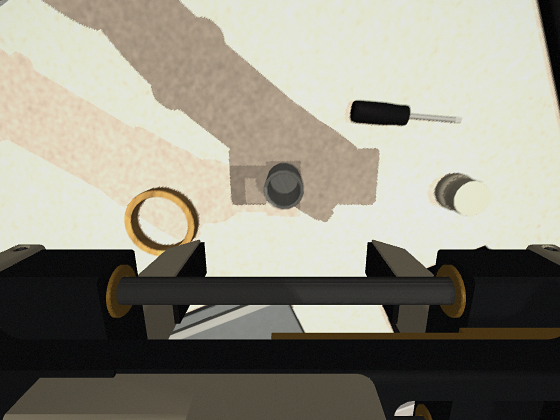

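The wrist view shows the small cup at about (284,186) with the tape at (162,220), the driver at the upper right and the jar at (462,195).

```bash
cat > cup.py <<'E'
import sys
from h import *
tag=sys.argv[1];u,v=int(sys.argv[2]),int(sys.argv[3]);h=float(sys.argv[4]);r=float(sys.argv[5]);b=int(sys.argv[6]) if len(sys.argv)>6 else 40
z0=float(sys.argv[7]) if len(sys.argv)>7 else 0
f=np.load(tag+".npz");p,d,K,R,t=[f[k] for k in"pdKRt"]
W=cloud(d,K,R,t)
w=W[v-b:v+b,u-b:u+b].reshape(-1,3)
q=w[(abs(w[:,2]-h)<.004)]
c0=(q.min(0)+q.max(0))/2
print(len(q),'bbox',c0.round(4),np.ptp(q,0).round(4),'circ mean',circ(q,r-.002).round(4),circ(q).round(4))
E
python3 cup.py w1 284 186 .066 .022
```

```text
439 bbox [0.4387 0.2033 0.0651] [0.0433 0.0432 0.0062] circ mean [0.4383 0.2034] [0.4383 0.2034 0.0197]
```

Request:
apply_moves(
  commands=[
    [-4.0, 1.8, 0, 0, 0, 0],
    [-4.0, 1.8, 0, 0, 0, 0],
    [-4.0, 1.8, 0, 0, 0, 0],
    [-4.0, 1.8, 0, 0, 0, 0],
    [-4.0, 1.8, 0, 0, 0, 0],
  ],
)

```text
clock: 1.6
position: [0.4397, -0.0165, 0.2488]
ee_rot: [-2.651, -1.686, -0.0]
force: [0.5, -0.1, 0.3]
width: 0.999
```

Request:
apply_moves(
  commands=[
    [-4.0, 1.8, 0, 0, 0, 0],
    [-4.0, 1.8, 0, 0, 0, 0],
    [-4.0, 1.8, 0, 0, 0, 0],
    [-4.0, 1.8, 0, 0, 0, 0],
    [0, 0, 0, 0, 0, 0],
  ],
)

```text
clock: 2.1
position: [0.4365, -0.1964, 0.2491]
ee_rot: [2.655, 1.674, -0.002]
force: [-0.5, 0.6, -0.9]
width: 0.999
```

```bash
python3 look.py wrist w2; python3 -c "
from h import *
plan([.432,-.294,.15])"
```

```text
t 2.15 pos [ 0.4368 -0.1932  0.2487] yaw 1.1272 F [ 0.4  1.3 -0.2] w 0.999
total cm [0. 0. 0.] rot [0.0003 0.001  0.    ] n 1 per row [0. 0. 0.] [0.0003 0.001  0.    ]
t 2.15 pos [ 0.4368 -0.1932  0.2487] yaw 1.1272 F [ 0.4  1.3 -0.2] w 0.999
total cm [-9.3   3.89  9.88] rot [0.0003 0.001  0.    ] n 4 per row [-2.32  0.97  2.47] [0.0001 0.0003 0.    ]
```

View pics/w2.png

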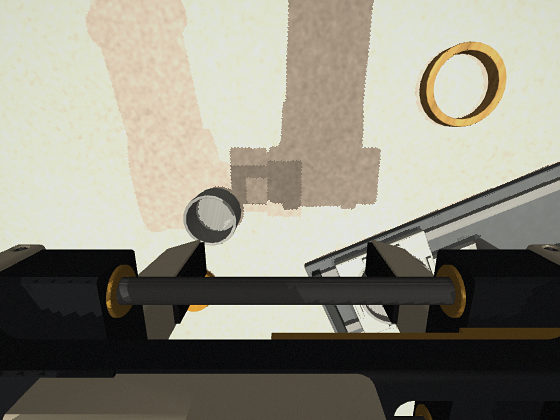

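The middle cup is at about (213,216), and the dish is partly hidden behind the finger.

```bash
python3 cup.py w2 213 216 .044 .032 32; python3 - <<'E'
from h import *
f=np.load("w2.npz");p,d,K,R,t=[f[k] for k in"pdKRt"]
print(proj(K,R,t,[.432,-.294,.044]), proj(K,R,t,[.432,-.294,0]))
E
```

```text
563 bbox [ 0.4318 -0.2952  0.043 ] [0.0632 0.0636 0.0061] circ mean [ 0.4316 -0.2948] [ 0.4316 -0.2948  0.0296]
[[210.20951282 220.15519773]] [[218.22660171 209.74392039]]
```

Request:
apply_moves(
  commands=[
    [-2.3, 1.0, 2.4, 0, 0, 0],
    [-2.3, 1.0, 2.4, 0, 0, 0],
    [-2.3, 1.0, 2.4, 0, 0, 0],
    [-2.3, 1.0, 2.4, 0, 0, 0],
    [0, 0, 0, 0, 0, 0],
  ],
)

```text
clock: 2.65
position: [0.4331, -0.2917, 0.15]
ee_rot: [-2.651, -1.681, 0.005]
force: [-0.4, 0.6, 0.6]
width: 0.997
```

```bash
python3 look.py wrist w3; python3 -c "
from h import *
plan([.432,-.294,.046])"
```

```text
t 2.7 pos [ 0.4338 -0.2903  0.1512] yaw 1.1314 F [-0.6 -0.1  0.6] w 1.002
total cm [0. 0. 0.] rot [-0.0034  0.0002 -0.    ] n 1 per row [0. 0. 0.] [-0.0034  0.0002 -0.    ]
t 2.7 pos [ 0.4338 -0.2903  0.1512] yaw 1.1314 F [-0.6 -0.1  0.6] w 1.002
total cm [-0.41  0.03 10.52] rot [-0.0034  0.0002 -0.    ] n 3 per row [-0.14  0.01  3.51] [-0.0011  0.0001 -0.    ]
```

View pics/w3.png

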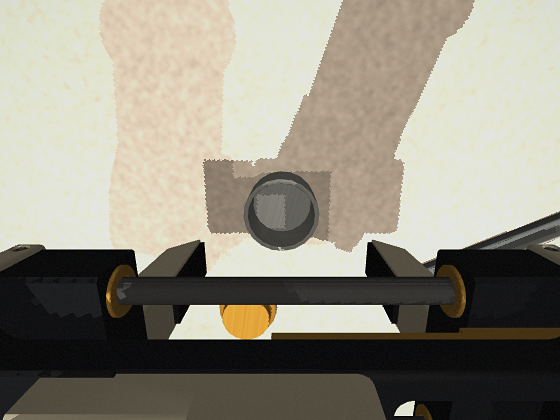

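The cup is centred at (282,212), between the fingers. I'll go down and grasp it.

```bash
python3 cup.py w3 282 212 .044 .032 45;python3 -c "
from h import *
plan([.4317,-.2948,.046])"
```

```text
1118 bbox [ 0.432  -0.2955  0.043 ] [0.0636 0.0636 0.006 ] circ mean [ 0.4315 -0.2953] [ 0.4315 -0.2953  0.0295]
t 2.7 pos [ 0.4338 -0.2903  0.1512] yaw 1.1314 F [-0.6 -0.1  0.6] w 1.002
total cm [-0.49  0.03 10.52] rot [-0.0034  0.0002 -0.    ] n 3 per row [-0.16  0.01  3.51] [-0.0011  0.0001 -0.    ]
```

Request:
apply_moves(
  commands=[
    [-0.2, 0, 3.0, 0, 0, 0],
    [-0.2, 0, 3.0, 0, 0, 0],
    [-0.1, 0, 3.0, 0, 0, 0],
    [0, 0, 1.5, 0, 0, 0],
    [0, 0, 0, 0, 0, 0],
  ],
)

```text
clock: 3.2
position: [0.4326, -0.2927, 0.0467]
ee_rot: [-2.646, -1.687, 0.001]
force: [0.8, 0.9, -1.0]
width: 1.001
```

Request:
apply_moves(
  commands=[
    [0, 0, 0, 0, 0, 0],
  ],
)

```text
clock: 3.3
position: [0.4336, -0.2942, 0.0486]
ee_rot: [2.65, 1.688, 0.002]
force: [-0.2, 0.8, 0.2]
width: 1.001
```

```bash
python3 -c "
from h import *
plan([.4317,-.2950,.046])"
```

```text
t 3.3 pos [ 0.4336 -0.2942  0.0486] yaw 1.1344 F [-0.2  0.8  0.2] w 1.001
total cm [-0.15 -0.13  0.26] rot [ 0.0006 -0.0008 -0.    ] n 1 per row [-0.15 -0.13  0.26] [ 0.0006 -0.0008 -0.    ]
```

Request:
apply_moves(
  commands=[
    [-0.1, -0.1, 0.3, 0, 0, 0],
    [0, 0, 0, 0, 0, 0],
  ],
)

```text
clock: 3.5
position: [0.4318, -0.2957, 0.0456]
ee_rot: [2.65, 1.686, 0.002]
force: [-0.2, -0.6, -0.1]
width: 0.999
```

Request:
apply_moves(
  commands=[
    [0, 0, 0, 0, 0, 0],
    [0, 0, 0, 0, 0, 0],
    [0, 0, 0, 0, 0, 0],
    [0, 0, 0, 0, 0, 0],
    [0, 0, 0, 0, 0, 0],
  ],
  claw=1,
  newtons=25,
)

```text
clock: 4.0
position: [0.4313, -0.2958, 0.0448]
ee_rot: [-2.651, -1.686, -0.0]
force: [0.1, 0.7, 2.3]
width: 0.695
```

Request:
apply_moves(
  commands=[
    [0, 0, 0, 0, 0, 0],
    [0, 0, 0, 0, 0, 0],
  ],
)

```text
clock: 4.2
position: [0.4313, -0.2958, 0.0448]
ee_rot: [-2.651, -1.686, -0.0]
force: [0.4, 0.3, 2.6]
width: 0.7
```

```bash
python3 -c "
from h import *
plan([.4317,-.2950,.2])"
```

```text
t 4.2 pos [ 0.4313 -0.2958  0.0448] yaw 1.1328 F [0.4 0.3 2.6] w 0.7
total cm [  0.09   0.   -15.52] rot [ 0.0001 -0.0001 -0.    ] n 4 per row [ 0.02  0.   -3.88] [ 0. -0. -0.]
```

Request:
apply_moves(
  commands=[
    [0, 0, -3.0, 0, 0, 0],
    [0, 0, -4.0, 0, 0, 0],
    [0, 0, -4.0, 0, 0, 0],
    [0, 0, -4.0, 0, 0, 0],
    [0, 0, 0, 0, 0, 0],
  ],
)

```text
clock: 4.7
position: [0.4333, -0.2975, 0.1993]
ee_rot: [2.645, 1.682, 0.007]
force: [-0.2, -0.4, -1.5]
width: 0.7
```

```bash
python3 - <<'E'
from h import *
f=np.load("top0.npz");p,d,K,R,t=[f[k] for k in"pdKRt"]
g=p.mean(2)
# dish rim from colour: HoughCircles on upsampled
im=cv2.resize(p[150:235,290:365],None,fx=8,fy=8,interpolation=cv2.INTER_CUBIC)
gr=cv2.GaussianBlur(cv2.cvtColor(im,cv2.COLOR_RGB2GRAY),(0,0),5)
c=cv2.HoughCircles(gr,cv2.HOUGH_GRADIENT,2,100,param1=60,param2=30,minRadius=130,maxRadius=200);print(c[0][:3])
x,y,r=c[0][0];uv=(290+(x+.5)/8-.5,150+(y+.5)/8-.5);print(uv,ray(K,R,t,uv,.046),ray(K,R,t,uv,.034))
W=cloud(d,K,R,t);w=W[150:235,290:365].reshape(-1,3)
m=(np.hypot(w[:,0]-.618,w[:,1]+.125)<.054)&(abs(w[:,2]-.046)<.006)
q=w[m];print(len(q),circ(q,.046))
plan([.618,-.125,.165])
E
python3 look.py wrist w4
```

```text
t 4.75 pos [ 0.4325 -0.2965  0.1968] yaw 1.1331 F [-0.5  0.4 -1.9] w 0.694
total cm [0. 0. 0.] rot [ 0.0048 -0.0003 -0.    ] n 1 per row [0. 0. 0.] [ 0.0048 -0.0003 -0.    ]Traceback (most recent call last):
  File "<stdin>", line 7, in <module>
TypeError: 'NoneType' object is not subscriptable
```

View pics/w4.png

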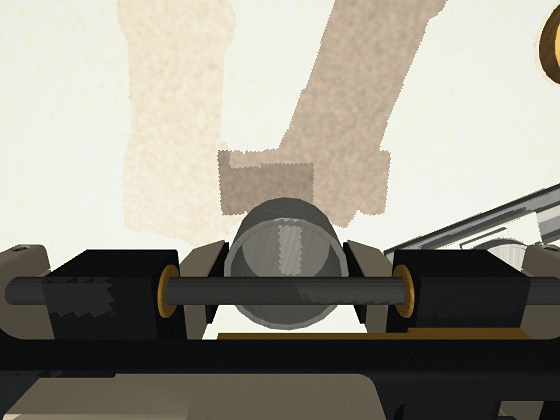

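The middle cup is held upright between the fingers, and the dish is at the right edge, around (500,260).

```bash
python3 - <<'E'
from h import *
f=np.load("top0.npz");p,d,K,R,t=[f[k] for k in"pdKRt"]
W=cloud(d,K,R,t);w=W[150:235,290:365].reshape(-1,3)
m=(np.hypot(w[:,0]-.618,w[:,1]+.125)<.052)&(abs(w[:,2]-.046)<.006)
q=w[m];print(len(q),circ(q,.046))
plan([.618,-.125,.165])
E
```

```text
312 [ 0.6195986  -0.12452807]
t 4.75 pos [ 0.4325 -0.2965  0.1968] yaw 1.1331 F [-0.5  0.4 -1.9] w 0.694
total cm [23.4   9.52  3.24] rot [ 0.0048 -0.0003 -0.    ] n 6 per row [3.9  1.59 0.54] [ 0.0008 -0.     -0.    ]
```

Request:
apply_moves(
  commands=[
    [3.9, 1.6, 0, 0, 0, 0],
    [3.9, 1.6, 0, 0, 0, 0],
    [3.9, 1.6, 0.5, 0, 0, 0],
    [3.9, 1.6, 1.0, 0, 0, 0],
    [3.9, 1.6, 1.0, 0, 0, 0],
  ],
)

```text
clock: 5.25
position: [0.5866, -0.1515, 0.1676]
ee_rot: [-2.649, -1.685, 0.002]
force: [0.5, -0.5, -0.4]
width: 0.697
```

Request:
apply_moves(
  commands=[
    [3.9, 1.6, 0.5, 0, 0, 0],
    [0, 0, 0, 0, 0, 0],
    [0, 0, 0, 0, 0, 0],
  ],
)

```text
clock: 5.55
position: [0.6168, -0.1232, 0.1623]
ee_rot: [-2.647, -1.688, 0.005]
force: [-0.1, -1.0, -0.7]
width: 0.7
```

```bash
python3 look.py wrist w5; python3 look.py top t5; python3 - <<'E'
from h import *
plan([.6185,-.1248,.079])
E
```

```text
t 5.6 pos [ 0.6163 -0.1248  0.163 ] yaw 1.133 F [-0.2 -0.3 -1.4] w 0.7
total cm [0. 0. 0.] rot [-0.0026  0.0016 -0.    ] n 1 per row [0. 0. 0.] [-0.0026  0.0016 -0.    ]
t 5.65 pos [ 0.6161 -0.1256  0.1636] yaw 1.1316 F [ 0.4 -0.2 -1.6] w 0.698
total cm [0. 0. 0.] rot [-0.0019  0.0014 -0.    ] n 1 per row [0. 0. 0.] [-0.0019  0.0014 -0.    ]
t 5.65 pos [ 0.6161 -0.1256  0.1636] yaw 1.1316 F [ 0.4 -0.2 -1.6] w 0.698
total cm [0.18 0.2  8.46] rot [-0.0019  0.0014 -0.    ] n 2 per row [0.09 0.1  4.23] [-0.001   0.0007 -0.    ]
```

View pics/w5.png

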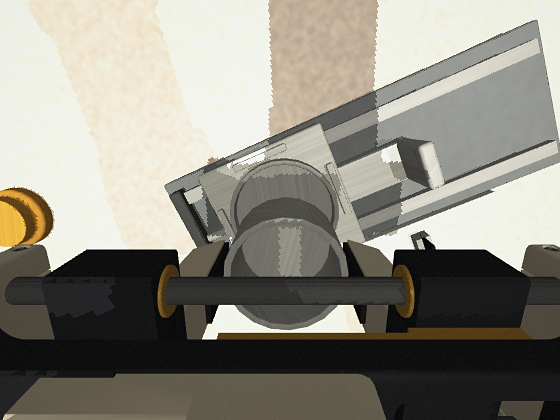

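View pics/t5.png

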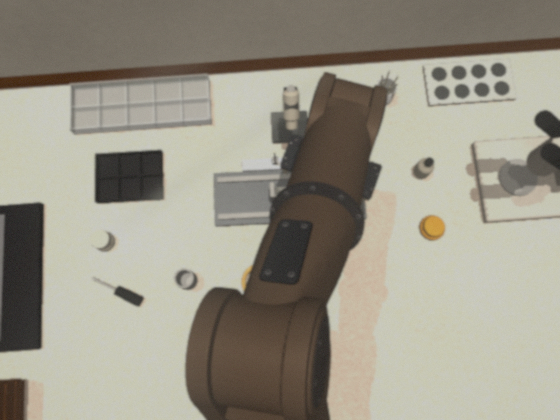

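The wrist view shows the dish rim behind the held cup, spanning u≈233 to 337 with its far edge at v≈159. The fin is at about (425,165).

```bash
python3 - <<'E'
from h import *
f=np.load("w5.npz");p,d,K,R,t=[f[k] for k in"pdKRt"]
W=cloud(d,K,R,t);w=W[145:235,215:350].reshape(-1,3)
m=(np.hypot(w[:,0]-.618,w[:,1]+.125)<.056)&(abs(w[:,2]-.046)<.003)
q=w[m];print(len(q),circ(q,.046),circ(q))
print(ray(K,R,t,[[233,205],[337,205],[285,159]],.046))
# fin
w=W[130:195,385:450].reshape(-1,3);q=w[w[:,2]>.072];print('fin',len(q),np.median(q,0),q.min(0),q.max(0),cv2.minAreaRect((q[:,:2]*1000).astype(np.float32)))
E
```

```text
968 [ 0.61902917 -0.12576921] [ 0.61855081 -0.12557077  0.04556647]
[[ 0.59238855 -0.16209212  0.046     ]
 [ 0.63039954 -0.08031538  0.046     ]
 [ 0.57548842 -0.10446119  0.046     ]]
fin 798 [ 0.62114206 -0.00768709  0.07560594] [ 0.54968161 -0.09155002  0.0720142 ] [ 6.40206252e-01 -5.64505949e-04  2.98528081e-01] ((586.6506958007812, -38.33667755126953), (125.9256362915039, 30.597902297973633), 41.553714752197266)
```

Request:
apply_moves(
  commands=[
    [0.1, 0.2, 3.0, 0, 0, 0],
    [0, 0, 3.0, 0, 0, 0],
    [0, 0, 1.5, 0, 0, 0],
    [0, 0, 0, 0, 0, 0],
    [0, 0, 0, 0, 0, 0],
  ],
)

```text
clock: 6.15
position: [0.6197, -0.1253, 0.0904]
ee_rot: [2.651, 1.684, 0.0]
force: [0.2, -0.2, -1.3]
width: 0.703
```

```bash
python3 - <<'E'
from h import *
plan([.6188,-.1257,.0795])
E
```

```text
t 6.15 pos [ 0.6197 -0.1253  0.0904] yaw 1.1318 F [ 0.2 -0.2 -1.3] w 0.703
total cm [-0.07 -0.06  1.09] rot [0.0004 0.0001 0.    ] n 1 per row [-0.07 -0.06  1.09] [0.0004 0.0001 0.    ]
```

Request:
apply_moves(
  commands=[
    [0, 0, 0.6, 0, 0, 0],
    [0, 0, 0.3, 0, 0, 0],
    [0, 0, 0.2, 0, 0, 0],
    [0, 0, 0, 0, 0, 0],
    [0, 0, 0, 0, 0, 0],
  ],
)

```text
clock: 6.65
position: [0.6198, -0.1244, 0.0789]
ee_rot: [2.651, 1.686, 0.0]
force: [-0.1, -0.4, -0.1]
width: 0.7
```

```bash
python3 - <<'E'
from h import *
plan([.6188,-.1257,.079])
E
```

```text
t 6.65 pos [ 0.6198 -0.1244  0.0789] yaw 1.133 F [-0.1 -0.4 -0.1] w 0.7
total cm [-0.16 -0.03 -0.01] rot [ 0.0002 -0.0002 -0.    ] n 1 per row [-0.16 -0.03 -0.01] [ 0.0002 -0.0002 -0.    ]
```

Request:
apply_moves(
  commands=[
    [0, 0, 0, 0, 0, 0],
    [0, 0, 0, 0, 0, 0],
    [0, 0, 0, 0, 0, 0],
    [0, 0, 0, 0, 0, 0],
    [0, 0, 0, 0, 0, 0],
  ],
  claw=-1,
)

```text
clock: 7.15
position: [0.6197, -0.1245, 0.0788]
ee_rot: [2.651, 1.686, 0.0]
force: [0.9, 1.0, 1.5]
width: 0.998
```

Request:
apply_moves(
  commands=[
    [0, 0, -2.0, 0, 0, 0],
    [0, 0, -4.0, 0, 0, 0],
    [0, 0, -4.0, 0, 0, 0],
    [0, 0, -2.0, 0, 0, 0],
    [0, 0, 0, 0, 0, 0],
  ],
)

```text
clock: 7.65
position: [0.6214, -0.1251, 0.2023]
ee_rot: [2.648, 1.684, 0.007]
force: [0.6, -1.6, -0.4]
width: 0.998
```

```bash
python3 look.py wrist w6; python3 - <<'E'
from h import *
plan([.4385,.2034,.20])
E
```

```text
t 7.7 pos [ 0.6204 -0.1247  0.2001] yaw 1.1329 F [-0.4  1.5 -0.2] w 0.999
total cm [0. 0. 0.] rot [ 0.0027 -0.0012 -0.    ] n 1 per row [0. 0. 0.] [ 0.0027 -0.0012 -0.    ]
t 7.7 pos [ 0.6204 -0.1247  0.2001] yaw 1.1329 F [-0.4  1.5 -0.2] w 0.999
total cm [ 22.   -30.38  -0.04] rot [ 0.0027 -0.0012 -0.    ] n 9 per row [ 2.44 -3.38 -0.  ] [ 0.0003 -0.0001 -0.    ]
```

View pics/w6.png

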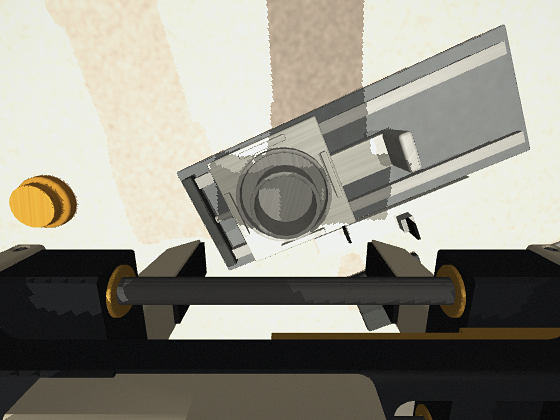

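The middle cup stands in the dish at about (285,192). The fin is at (405,150), the pointer at (348,235) and the mark at (407,224).

```bash
python3 cup.py w6 285 192 .078 .032 50; python3 - <<'E'
from h import *
f=np.load("w6.npz");p,d,K,R,t=[f[k] for k in"pdKRt"]
W=cloud(d,K,R,t);w=W[120:180,370:440].reshape(-1,3);q=w[(w[:,2]>.072)&(w[:,2]<.085)];print('fin',len(q),np.median(q,0),cv2.minAreaRect((q[:,:2]*1000).astype(np.float32)))
im=cv2.resize(cv2.imread("pics/w6.png")[190:260,320:440],None,fx=6,fy=6,interpolation=cv2.INTER_CUBIC);cv2.imwrite("pics/z6.png",im)
E
```

```text
980 bbox [ 0.6201 -0.1247  0.077 ] [0.0633 0.0634 0.0059] circ mean [ 0.6197 -0.1244] [ 0.6197 -0.1244  0.0296]
fin 576 [ 0.62183559 -0.0075353   0.07558436] ((622.4908447265625, -6.5132856369018555), (12.559032440185547, 35.54150390625), 88.56930541992188)
```

View pics/z6.png

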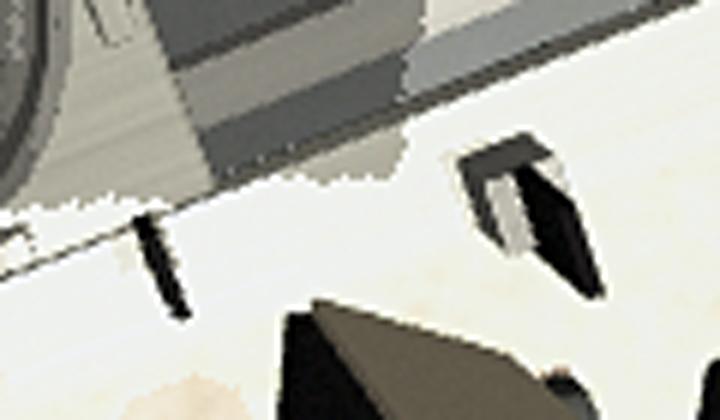

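Request:
apply_moves(
  commands=[
    [2.4, -3.3, 0, 0, 0, 0],
    [2.4, -3.4, 0, 0, 0, 0],
    [2.4, -3.4, 0, 0, 0, 0],
    [2.4, -3.4, 0, 0, 0, 0],
    [2.4, -3.4, 0, 0, 0, 0],
  ],
)

```text
clock: 8.2
position: [0.5156, 0.0571, 0.1973]
ee_rot: [-2.65, -1.686, 0.003]
force: [0.1, 0.1, 0.4]
width: 0.998
```

Request:
apply_moves(
  commands=[
    [2.4, -3.4, 0, 0, 0, 0],
    [2.4, -3.4, 0, 0, 0, 0],
    [2.4, -3.4, 0, 0, 0, 0],
    [2.4, -3.4, 0, 0, 0, 0],
    [0, 0, 0, 0, 0, 0],
  ],
)

```text
clock: 8.7
position: [0.4312, 0.2055, 0.1973]
ee_rot: [-2.642, -1.696, 0.004]
force: [0.3, 0.2, -0.3]
width: 0.997
```

```bash
python3 look.py wrist w7; python3 - <<'E'
from h import *
plan([.4385,.2034,.072])
E
```

```text
t 8.75 pos [0.4328 0.2028 0.1975] yaw 1.1388 F [ 0.5 -0.2 -0.2] w 1.002
total cm [0. 0. 0.] rot [-0.0019  0.0014 -0.    ] n 1 per row [0. 0. 0.] [-0.0019  0.0014 -0.    ]
t 8.75 pos [0.4328 0.2028 0.1975] yaw 1.1388 F [ 0.5 -0.2 -0.2] w 1.002
total cm [ 0.31  0.52 12.55] rot [-0.0019  0.0014 -0.    ] n 3 per row [0.1  0.17 4.18] [-0.0006  0.0005 -0.    ]
```

View pics/w7.png

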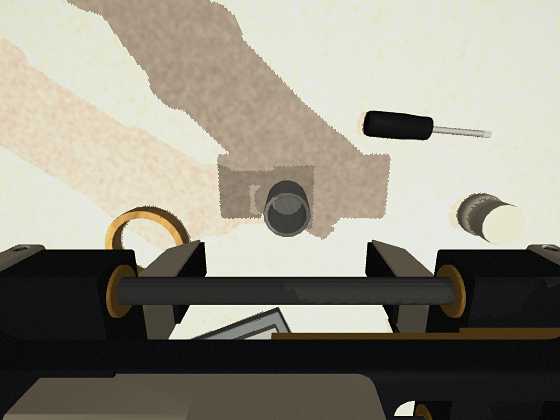

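The middle cup is at (0.6197,-0.1244), within 2 mm of the dish centre. The small cup is at (287,213) in the wrist view.

```bash
python3 cup.py w7 287 213 .066 .022 35; python3 - <<'E'
from h import *
f=np.load("w6.npz");p,d,K,R,t=[f[k] for k in"pdKRt"]
W=cloud(d,K,R,t)
z=lambda x,y:(320+x/6-.4,190+y/6-.4)
for n,a in(("ptr tip",(183,313)),("ptr base",(143,222)),("mark tip",(598,293)),("mark base L",(520,170))):
    u,v=z(*a);print(n,u,v,W[int(round(v))-1,int(round(u))-1].round(4),[ray(K,R,t,(u,v),h)[0,:2].round(4) for h in(.03,.046,.05,.06)])
E
```

```text
603 bbox [0.4384 0.2033 0.0648] [0.043  0.0432 0.0055] circ mean [0.4382 0.2035] [0.4382 0.2035 0.0196]
ptr tip 350.1 241.76666666666665 [ 0.6935 -0.084   0.0405] [array([ 0.6998, -0.0829]), array([ 0.6921, -0.0834]), array([ 0.6902, -0.0835]), array([ 0.6855, -0.0839])]
ptr base 343.43333333333334 226.6 [ 0.6785 -0.084   0.0309] [array([ 0.6802, -0.0829]), array([ 0.6736, -0.0834]), array([ 0.672 , -0.0835]), array([ 0.6678, -0.0839])]
mark tip 419.2666666666667 238.43333333333334 [ 0.714  -0.0191  0.0516] [array([ 0.7283, -0.0128]), array([ 0.7192, -0.0169]), array([ 0.7169, -0.018 ]), array([ 0.7112, -0.0206])]
mark base L 406.2666666666667 217.93333333333334 [ 0.698  -0.019   0.0302] [array([ 0.6997, -0.018 ]), array([ 0.6921, -0.022 ]), array([ 0.6902, -0.0229]), array([ 0.6854, -0.0254])]
```

Request:
apply_moves(
  commands=[
    [0.2, 0.3, 3.0, 0, 0, 0],
    [0.2, 0.3, 3.0, 0, 0, 0],
    [0, 0, 3.0, 0, 0, 0],
    [0, 0, 2.0, 0, 0, 0],
    [0, 0, 0, 0, 0, 0],
  ],
)

```text
clock: 9.25
position: [0.4407, 0.1991, 0.0859]
ee_rot: [2.652, 1.683, -0.01]
force: [0.0, -0.4, 0.3]
width: 0.999
```

```bash
python3 - <<'E'
from h import *
plan([.4385,.2034,.072])
E
```

```text
t 9.25 pos [0.4407 0.1991 0.0859] yaw 1.1311 F [ 0.  -0.4  0.3] w 0.999
total cm [ 0.3  -0.38  1.39] rot [-0.0025  0.0056 -0.    ] n 1 per row [ 0.3  -0.38  1.39] [-0.0025  0.0056 -0.    ]
```

Request:
apply_moves(
  commands=[
    [0.2, -0.2, 0.7, 0, 0, 0],
    [0, -0.1, 0.7, 0, 0, 0],
    [0, 0, 0, 0, 0, 0],
    [0, 0, 0, 0, 0, 0],
  ],
)

```text
clock: 9.65
position: [0.4405, 0.2047, 0.0751]
ee_rot: [-2.651, -1.686, -0.001]
force: [0.1, -0.4, 0.3]
width: 1.002
```

```bash
python3 - <<'E'
from h import *
plan([.4385,.2034,.072])
E
```

```text
t 9.65 pos [0.4405 0.2047 0.0751] yaw 1.133 F [ 0.1 -0.4  0.3] w 1.002
total cm [-0.21 -0.12  0.31] rot [ 0.0003 -0.0006 -0.    ] n 1 per row [-0.21 -0.12  0.31] [ 0.0003 -0.0006 -0.    ]
```

Request:
apply_moves(
  commands=[
    [-0.2, -0.1, 0.3, 0, 0, 0],
    [0, 0, 0, 0, 0, 0],
    [0, 0, 0, 0, 0, 0],
  ],
)

```text
clock: 9.95
position: [0.4385, 0.2032, 0.0719]
ee_rot: [-2.651, -1.686, -0.0]
force: [0.5, -0.2, -0.5]
width: 1.0
```

Request:
apply_moves(
  commands=[
    [0, 0, 0, 0, 0, 0],
    [0, 0, 0, 0, 0, 0],
    [0, 0, 0, 0, 0, 0],
    [0, 0, 0, 0, 0, 0],
    [0, 0, 0, 0, 0, 0],
  ],
  claw=1,
  newtons=25,
)

```text
clock: 10.45
position: [0.4385, 0.2033, 0.0717]
ee_rot: [-2.651, -1.686, -0.0]
force: [0.0, 0.6, -0.2]
width: 0.614
```

Request:
apply_moves(
  commands=[
    [0, 0, 0, 0, 0, 0],
    [0, 0, 0, 0, 0, 0],
    [0, 0, 0, 0, 0, 0],
    [0, 0, 0, 0, 0, 0],
  ],
)

```text
clock: 10.85
position: [0.4385, 0.2033, 0.0717]
ee_rot: [-2.651, -1.686, 0.0]
force: [-0.0, -0.4, -0.1]
width: 0.469
```

```bash
python3 - <<'E'
from h import *
plan([.6197,-.1244,.24])
E
```

```text
t 10.85 pos [0.4385 0.2033 0.0717] yaw 1.1329 F [-0.  -0.4 -0.1] w 0.469
total cm [-21.99  30.3  -16.83] rot [-0. -0.  0.] n 10 per row [-2.2   3.03 -1.68] [-0. -0.  0.]
```

Request:
apply_moves(
  commands=[
    [0, 0, -2.0, 0, 0, 0],
    [0, 0, -4.0, 0, 0, 0],
    [0, 0, -4.0, 0, 0, 0],
    [0, 0, -4.0, 0, 0, 0],
    [0, 0, 0, 0, 0, 0],
  ],
)

```text
clock: 11.35
position: [0.441, 0.2043, 0.2163]
ee_rot: [-2.651, -1.685, -0.013]
force: [0.3, 0.7, -0.8]
width: 0.471
```

Request:
apply_moves(
  commands=[
    [-2.2, 3.0, 0, 0, 0, 0],
    [-2.2, 3.0, 0, 0, 0, 0],
    [-2.2, 3.0, 0, 0, 0, 0],
    [-2.2, 3.0, 0, 0, 0, 0],
    [-2.2, 3.0, 0, 0, 0, 0],
  ],
)

```text
clock: 11.85
position: [0.5278, 0.0387, 0.2109]
ee_rot: [-2.65, -1.686, 0.002]
force: [1.1, 0.1, -1.4]
width: 0.466
```

Request:
apply_moves(
  commands=[
    [-2.2, 3.0, 0, 0, 0, 0],
    [-2.2, 3.0, 0, 0, 0, 0],
    [-2.2, 3.0, 0, 0, 0, 0],
    [-2.2, 3.0, 0, 0, 0, 0],
    [-2.2, 3.0, 0, 0, 0, 0],
  ],
)

```text
clock: 12.35
position: [0.617, -0.1244, 0.2104]
ee_rot: [-2.65, -1.685, 0.002]
force: [0.4, 0.7, -0.8]
width: 0.469
```

Request:
apply_moves(
  commands=[
    [0, 0, 0, 0, 0, 0],
    [0, 0, 0, 0, 0, 0],
    [0, 0, 0, 0, 0, 0],
  ],
)

```text
clock: 12.65
position: [0.6163, -0.1218, 0.2108]
ee_rot: [-2.649, -1.686, 0.001]
force: [-0.2, 0.1, -0.5]
width: 0.466
```

```bash
python3 look.py wrist w8; python3 - <<'E'
from h import *
plan([.6197,-.1244,.16])
E
```

```text
t 12.7 pos [ 0.6164 -0.1216  0.2111] yaw 1.1346 F [-0.8 -0.1 -0.8] w 0.466
total cm [0. 0. 0.] rot [-0.0016 -0.0005  0.    ] n 1 per row [0. 0. 0.] [-0.0016 -0.0005  0.    ]
t 12.7 pos [ 0.6164 -0.1216  0.2111] yaw 1.1346 F [-0.8 -0.1 -0.8] w 0.466
total cm [-0.12  0.42  5.11] rot [-0.0016 -0.0005  0.    ] n 2 per row [-0.06  0.21  2.55] [-0.0008 -0.0002  0.    ]
```

View pics/w8.png

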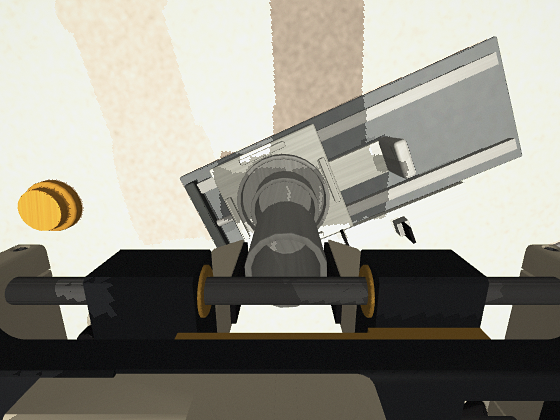

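The small cup is held upright, its rim near (285,268), above the middle cup at (287,195). Next I'll check the held cup's offset from the TCP.

```bash
python3 cup.py w8 285 255 .204 .022 40; python3 cup.py w8 285 195 .078 .032 40; python3 - <<'E'
from h import *
f=np.load("w8.npz");p,d,K,R,t=[f[k] for k in"pdKRt"]
W=cloud(d,K,R,t)
# axis from cup side: left/right silhouettes
w=W[205:240,245:330].reshape(-1,3);q=w[(w[:,2]>.142)&(w[:,2]<.19)]
print(len(q),circ(q,.022),circ(q))
E
```

```text
1109 bbox [ 0.6112 -0.1212  0.2035] [0.0336 0.0419 0.007 ] circ mean [ 0.616  -0.1216] [ 0.6151 -0.1213  0.0192]
563 bbox [ 0.6153 -0.1246  0.077 ] [0.0539 0.0632 0.0057] circ mean [ 0.6202 -0.1245] [ 0.6199 -0.1244  0.0297]
1174 [ 0.61686694 -0.12195944] [ 0.61657068 -0.12181466  0.0217114 ]
```

Request:
apply_moves(
  commands=[
    [-0.1, 0.4, 2.5, 0, 0, 0],
    [0, 0, 2.0, 0, 0, 0],
    [0, 0, 0, 0, 0, 0],
    [0, 0, 0, 0, 0, 0],
    [0, 0, 0, 0, 0, 0],
  ],
)

```text
clock: 13.2
position: [0.6207, -0.1254, 0.168]
ee_rot: [2.649, 1.686, 0.002]
force: [0.1, 0.2, -0.5]
width: 0.467
```

```bash
python3 - <<'E'
from h import *
plan([.6199,-.1244,.11])
E
```

```text
t 13.2 pos [ 0.6207 -0.1254  0.168 ] yaw 1.1337 F [ 0.1  0.2 -0.5] w 0.467
total cm [ 0.05 -0.13  5.8 ] rot [ 0.0016 -0.0007 -0.    ] n 2 per row [ 0.03 -0.06  2.9 ] [ 0.0008 -0.0004 -0.    ]
```

Request:
apply_moves(
  commands=[
    [0, -0.1, 2.0, 0, 0, 0],
    [0, 0, 2.0, 0, 0, 0],
    [0, 0, 1.0, 0, 0, 0],
    [0, 0, 0.3, 0, 0, 0],
    [0, 0, 0, 0, 0, 0],
  ],
)

```text
clock: 13.7
position: [0.6195, -0.1254, 0.1142]
ee_rot: [2.651, 1.686, 0.001]
force: [0.4, 0.6, -1.3]
width: 0.465
```

Request:
apply_moves(
  commands=[
    [0, 0, 0, 0, 0, 0],
  ],
)

```text
clock: 13.8
position: [0.6199, -0.1256, 0.1148]
ee_rot: [2.65, 1.685, 0.002]
force: [-0.2, 0.8, -0.2]
width: 0.468
```

```bash
python3 - <<'E'
from h import *
plan([.6199,-.1244,.1097])
E
```

```text
t 13.8 pos [ 0.6199 -0.1256  0.1148] yaw 1.1328 F [-0.2  0.8 -0.2] w 0.468
total cm [ 0.11 -0.05  0.51] rot [ 0.0015 -0.0004 -0.    ] n 1 per row [ 0.11 -0.05  0.51] [ 0.0015 -0.0004 -0.    ]
```

Request:
apply_moves(
  commands=[
    [0.1, 0, 0.3, 0, 0, 0],
    [0, 0, 0.2, 0, 0, 0],
    [0, 0, 0, 0, 0, 0],
    [0, 0, 0, 0, 0, 0],
  ],
)

```text
clock: 14.2
position: [0.6203, -0.1244, 0.1097]
ee_rot: [2.65, 1.686, 0.002]
force: [-1.2, 0.8, 6.3]
width: 0.467
```

```bash
python3 - <<'E'
from h import *
plan([.6199,-.1244,.1097])
E
```

```text
t 14.2 pos [ 0.6203 -0.1244  0.1097] yaw 1.1331 F [-1.2  0.8  6.3] w 0.467
total cm [-0.02 -0.03  0.  ] rot [ 0.0013 -0.0009 -0.    ] n 1 per row [-0.02 -0.03  0.  ] [ 0.0013 -0.0009 -0.    ]
```

Contact force is 6 N at the expected height, so the cup is on the floor. I'll release it and retreat.

Request:
apply_moves(
  commands=[
    [0, 0, 0, 0, 0, 0],
    [0, 0, 0, 0, 0, 0],
    [0, 0, 0, 0, 0, 0],
    [0, 0, 0, 0, 0, 0],
    [0, 0, 0, 0, 0, 0],
  ],
  claw=-1,
)

```text
clock: 14.7
position: [0.6196, -0.1245, 0.1086]
ee_rot: [-2.651, -1.686, 0.0]
force: [0.4, 0.2, -0.1]
width: 0.859
```

Request:
apply_moves(
  commands=[
    [0, 0, 0, 0, 0, 0],
    [0, 0, -2.0, 0, 0, 0],
    [0, 0, -4.0, 0, 0, 0],
    [0, 0, -4.0, 0, 0, 0],
    [0, 0, 0, 0, 0, 0],
  ],
)

```text
clock: 15.2
position: [0.6224, -0.1257, 0.2143]
ee_rot: [2.646, 1.682, 0.011]
force: [0.1, -0.2, -0.6]
width: 1.001
```

```bash
python3 look.py wrist w9; python3 cup.py w9 285 200 .104 .022 45;python3 cup.py w9 285 200 .078 .032 55; python3 - <<'E'
from h import *
plan([.6225,-.0067,.2],yaw=-.035)
E
```

```text
t 15.25 pos [ 0.6213 -0.1251  0.2117] yaw 1.1328 F [-1.   0.4 -0.2] w 0.998
total cm [0. 0. 0.] rot [ 0.0052 -0.0018 -0.    ] n 1 per row [0. 0. 0.] [ 0.0052 -0.0018 -0.    ]
716 bbox [ 0.62   -0.1242  0.1029] [0.0431 0.0431 0.0056] circ mean [ 0.6199 -0.124 ] [ 0.6199 -0.124   0.0197]
883 bbox [ 0.62   -0.1246  0.078 ] [0.0633 0.0632 0.008 ] circ mean [ 0.62   -0.1245] [ 0.6194 -0.1242  0.029 ]
t 15.25 pos [ 0.6213 -0.1251  0.2117] yaw 1.1328 F [-1.   0.4 -0.2] w 0.998
total cm [10.77 -4.91  1.16] rot [ 0.0036 -0.0047  1.1678] n 10 per row [ 1.08 -0.49  0.12] [ 0.0004 -0.0005  0.1168]
```

View pics/w9.png

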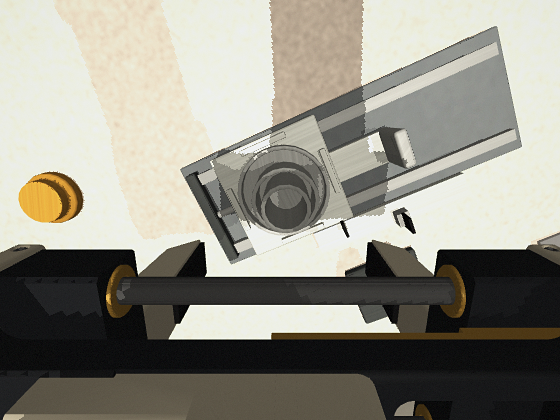

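The cups are nested: the small one's axis (0.6199,-0.1240) is within 1 mm of the middle one's. Before the fin grasp I'll check clearances.

```bash
python3 - <<'E'
from h import *
from cell import arm,vision
s=arm.observe();c=vision.get_calibration("wrist");C=-c['R'].T@c['t']
print('cam in tool cm',Ro.from_rotvec(s['ee_rot']).inv().apply(C-s['position'])*100,'j',s['joints'].round(3))
f=np.load("top0.npz");W=cloud(f['d'],f['K'],f['R'],f['t'])
w=W[75:150,265:312].reshape(-1,3)
for a,b in((.02,.1),(.1,.14),(.14,.25)):
    q=w[(w[:,2]>a)&(w[:,2]<b)&(w[:,0]>.72)];print(a,len(q),np.percentile(q,[1,99],axis=0).round(3) if len(q) else'')
E
```

```text
cam in tool cm [  0.02021163  -7.46985868 -13.60096346] j [-0.218  0.504  0.499  1.632 -0.268  1.068  1.491]
0.02 7 [[ 0.758 -0.099  0.02 ]
 [ 0.82  -0.038  0.022]]
0.1 1 [[ 0.744 -0.048  0.14 ]
 [ 0.744 -0.048  0.14 ]]
0.14 646 [[ 0.74  -0.077  0.144]
 [ 0.815 -0.043  0.209]]
```

Request:
apply_moves(
  commands=[
    [0, 0, 0, 0, 0, 0.117],
    [0, 0, 0, 0, 0, 0.117],
    [0, 0, 0, 0, 0, 0.117],
    [0, 0, 0, 0, 0, 0.117],
    [0, 0, 0, 0, 0, 0.117],
  ],
)

```text
clock: 15.75
position: [0.6191, -0.1242, 0.2075]
ee_rot: [-3.026, -0.842, 0.002]
force: [-0.0, -0.9, 0.1]
width: 1.004
```

```bash
python3 - <<'E'
from h import *
from cell import arm
print(arm.observe()['joints'].round(3))
plan([.6225,-.0067,.2],yaw=-.035)
E
```

```text
[-0.312  0.537  0.652  1.644 -0.358  1.085  0.985]
t 15.75 pos [ 0.6191 -0.1242  0.2075] yaw 0.5431 F [-0.  -0.9  0.1] w 1.004
total cm [ 6.37 -9.88  0.75] rot [-0.0007  0.0016  0.5781] n 5 per row [ 1.27 -1.98  0.15] [-1.000e-04  3.000e-04  1.156e-01]
```

Now finish the turn. I'm also closing the jaws partway to about 60 mm, which means claw ≈ -0.3.

Request:
apply_moves(
  commands=[
    [0, 0, 0, 0, 0, 0.117],
    [0, 0, 0, 0, 0, 0.117],
    [0, 0, 0, 0, 0, 0.117],
    [0, 0, 0, 0, 0, 0.117],
    [0, 0, 0, 0, 0, 0.11],
  ],
  claw=-0.3,
)

```text
clock: 16.25
position: [0.6191, -0.1242, 0.2075]
ee_rot: [-3.141, 0.055, 0.003]
force: [0.3, 1.4, -0.1]
width: 0.659
```

```bash
python3 - <<'E'
from h import *
from cell import arm
print(arm.observe()['joints'].round(3))
plan([.6225,-.0067,.2],yaw=-.035)
E
```

```text
[-0.401  0.578  0.807  1.652 -0.455  1.112  0.498]
t 16.25 pos [ 0.6191 -0.1242  0.2075] yaw -0.0349 F [ 0.3  1.4 -0.1] w 0.659
total cm [ -0.07 -11.76   0.75] rot [-0.0001  0.0017  0.0001] n 3 per row [-0.02 -3.92  0.25] [-0.      0.0006  0.    ]
```

Request:
apply_moves(
  commands=[
    [0, -3.0, 0, 0, 0, 0],
    [0, -4.0, 0, 0, 0, 0],
    [0, -4.0, 0, 0, 0, 0],
    [0, -0.8, 0, 0, 0, 0],
    [0, 0, 0, 0, 0, 0],
  ],
)

```text
clock: 16.75
position: [0.6228, -0.0041, 0.2075]
ee_rot: [-3.141, 0.041, 0.003]
force: [-0.4, -0.7, -0.5]
width: 0.652
```

Request:
apply_moves(
  commands=[
    [0, 0, 0, 0, 0, 0],
  ],
)

```text
clock: 16.85
position: [0.6228, -0.0079, 0.2083]
ee_rot: [3.14, -0.049, -0.001]
force: [-0.7, -0.3, 0.5]
width: 0.653
```

```bash
python3 look.py wrist w10; python3 - <<'E'
from h import *
from cell import arm
plan([.6225,-.0067,.1],yaw=-.035)
f=np.load("w10.npz");W=cloud(f['d'],f['K'],f['R'],f['t']).reshape(-1,3)
q=W[(W[:,2]>.072)&(W[:,2]<.08)&(abs(W[:,0]-.622)<.04)&(abs(W[:,1]+.007)<.03)];print('fin',len(q),cv2.minAreaRect((q[:,:2]*1000).astype(np.float32)))
E
```

```text
t 16.9 pos [ 0.6229 -0.0086  0.2086] yaw -0.0324 F [ 0.8 -0.2 -0.6] w 0.651
total cm [0. 0. 0.] rot [0.0011 0.0002 0.    ] n 1 per row [0. 0. 0.] [0.0011 0.0002 0.    ]
t 16.9 pos [ 0.6229 -0.0086  0.2086] yaw -0.0324 F [ 0.8 -0.2 -0.6] w 0.651
total cm [-0.04 -0.2  10.85] rot [0.0011 0.0002 0.0026] n 3 per row [-0.01 -0.07  3.62] [0.0004 0.0001 0.0009]
fin 474 ((623.04931640625, -5.822993755340576), (11.394806861877441, 35.48435592651367), 88.35575103759766)
```

View pics/w10.png

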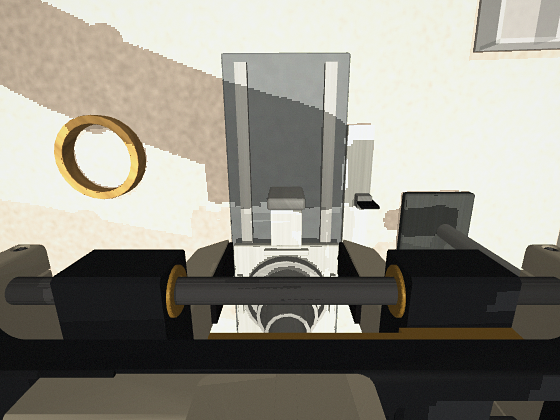

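The fin sits centred between the fingers at (285,198), and the mark is at (367,202). I'll go down.

Request:
apply_moves(
  commands=[
    [0, -0.2, 3.0, 0, 0, 0],
    [0, 0, 4.0, 0, 0, 0],
    [0, 0, 3.0, 0, 0, 0],
    [0, 0, 0, 0, 0, 0],
    [0, 0, 0, 0, 0, 0],
  ],
)

```text
clock: 17.4
position: [0.6233, -0.0064, 0.1093]
ee_rot: [3.14, -0.051, -0.0]
force: [1.0, -0.7, 0.3]
width: 0.648
```

```bash
python3 - <<'E'
from h import *
plan([.623,-.0062,.063],yaw=-.032)
E
```

```text
t 17.4 pos [ 0.6233 -0.0064  0.1093] yaw -0.0324 F [ 1.  -0.7  0.3] w 0.648
total cm [-0.03 -0.02  4.63] rot [ 0.001   0.0002 -0.0004] n 2 per row [-0.01 -0.01  2.32] [ 0.0005  0.0001 -0.0002]
```

Request:
apply_moves(
  commands=[
    [0, 0, 2.0, 0, 0, 0],
    [0, 0, 2.0, 0, 0, 0],
    [0, 0, 0.6, 0, 0, 0],
    [0, 0, 0, 0, 0, 0],
    [0, 0, 0, 0, 0, 0],
  ],
)

```text
clock: 17.9
position: [0.6242, -0.005, 0.0644]
ee_rot: [-3.141, 0.048, -0.003]
force: [0.3, -1.0, 0.7]
width: 0.65
```

```bash
python3 - <<'E'
from h import *
plan([.623,-.0062,.063],yaw=-.032)
E
```

```text
t 17.9 pos [ 0.6242 -0.005   0.0644] yaw -0.0304 F [ 0.3 -1.   0.7] w 0.65
total cm [-0.12  0.13  0.14] rot [-0.     -0.0021  0.0016] n 1 per row [-0.12  0.13  0.14] [-0.     -0.0021  0.0016]
```

Request:
apply_moves(
  commands=[
    [-0.1, 0.1, 0.1, 0, 0, 0],
    [0, 0, 0, 0, 0, 0],
  ],
)

```text
clock: 18.1
position: [0.6226, -0.0058, 0.0625]
ee_rot: [-3.141, 0.047, -0.002]
force: [-0.5, 0.1, 0.2]
width: 0.65
```

Request:
apply_moves(
  commands=[
    [0, 0, 0, 0, 0, 0],
    [0, 0, 0, 0, 0, 0],
    [0, 0, 0, 0, 0, 0],
    [0, 0, 0, 0, 0, 0],
    [0, 0, 0, 0, 0, 0],
  ],
  claw=1,
  newtons=45,
)

```text
clock: 18.6
position: [0.6231, -0.0055, 0.0618]
ee_rot: [3.141, -0.047, 0.002]
force: [4.7, -1.7, -3.0]
width: 0.389
```

Request:
apply_moves(
  commands=[
    [0, 0, 0, 0, 0, 0],
    [0, 0, 0, 0, 0, 0],
  ],
)

```text
clock: 18.8
position: [0.6231, -0.0055, 0.0618]
ee_rot: [3.141, -0.047, 0.002]
force: [6.6, -0.6, -4.1]
width: 0.39
```

```bash
python3 look.py wrist w11; python3 look.py scene s11
```

```text
t 18.85 pos [ 0.6231 -0.0055  0.0618] yaw -0.0299 F [ 5.4  0.9 -3.4] w 0.389
total cm [0. 0. 0.] rot [ 0.0002 -0.0015 -0.    ] n 1 per row [0. 0. 0.] [ 0.0002 -0.0015 -0.    ]
t 18.9 pos [ 0.6231 -0.0055  0.0618] yaw -0.0299 F [ 5.4 -0.9 -3.6] w 0.389
total cm [0. 0. 0.] rot [ 0.0002 -0.0015 -0.    ] n 1 per row [0. 0. 0.] [ 0.0002 -0.0015 -0.    ]
```

View pics/w11.png

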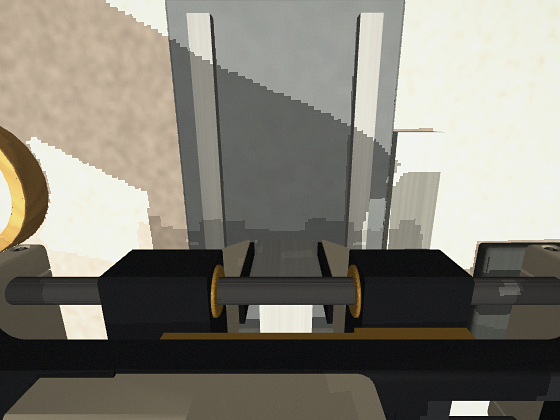

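View pics/s11.png

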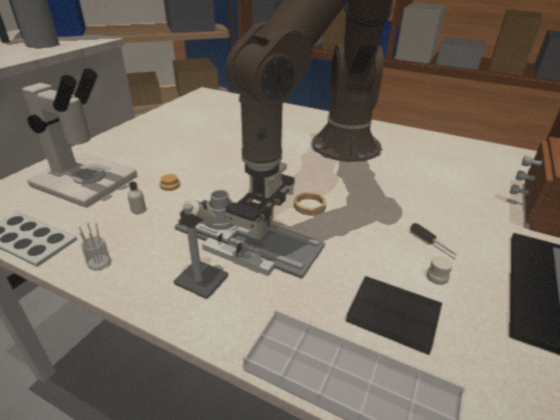

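Request:
apply_moves(
  commands=[
    [0, -0.2, 0, 0, 0, 0],
    [0, -0.4, 0, 0, 0, 0],
    [0, -0.5, 0, 0, 0, 0],
    [0, -0.5, 0, 0, 0, 0],
    [0, -0.5, 0, 0, 0, 0],
  ],
)

```text
clock: 19.4
position: [0.6236, 0.014, 0.0618]
ee_rot: [3.139, -0.049, 0.003]
force: [5.8, -5.0, -5.2]
width: 0.387
```

Request:
apply_moves(
  commands=[
    [0, -0.5, 0, 0, 0, 0],
    [0, -0.5, 0, 0, 0, 0],
    [0, -0.5, 0, 0, 0, 0],
    [0, -0.5, 0, 0, 0, 0],
    [0, -0.5, 0, 0, 0, 0],
  ],
)

```text
clock: 19.9
position: [0.6243, 0.0384, 0.0618]
ee_rot: [3.138, -0.049, 0.003]
force: [5.2, -6.5, -5.0]
width: 0.39
```

Request:
apply_moves(
  commands=[
    [0, -0.5, 0, 0, 0, 0],
    [0, -0.5, 0, 0, 0, 0],
    [0, -0.4, 0, 0, 0, 0],
    [0, -0.3, 0, 0, 0, 0],
    [0, -0.1, 0, 0, 0, 0],
  ],
)

```text
clock: 20.4
position: [0.6248, 0.0564, 0.0618]
ee_rot: [3.138, -0.049, 0.002]
force: [5.9, -7.4, -5.2]
width: 0.391
```

Request:
apply_moves(
  commands=[
    [0, 0, 0, 0, 0, 0],
    [0, 0, 0, 0, 0, 0],
    [0, 0, 0, 0, 0, 0],
  ],
)

```text
clock: 20.7
position: [0.6248, 0.0561, 0.0618]
ee_rot: [3.138, -0.05, 0.002]
force: [5.5, -6.6, -3.8]
width: 0.388
```

```bash
python3 look.py wrist w12; python3 look.py scene s12;python3 look.py top t12; python3 -c "
import cv2
a=cv2.imread('pics/s12.png')[170:290,150:350];cv2.imwrite('pics/z12.png',cv2.resize(a,None,fx=4,fy=4,interpolation=cv2.INTER_CUBIC))"
```

```text
t 20.75 pos [0.6248 0.0561 0.0618] yaw -0.0315 F [ 5.2 -6.9 -5. ] w 0.387
total cm [0. 0. 0.] rot [ 0.0028 -0.0015 -0.    ] n 1 per row [0. 0. 0.] [ 0.0028 -0.0015 -0.    ]
t 20.8 pos [0.6248 0.0561 0.0618] yaw -0.0316 F [ 5.2 -6.6 -4.5] w 0.391
total cm [0. 0. 0.] rot [ 0.0028 -0.0015 -0.    ] n 1 per row [0. 0. 0.] [ 0.0028 -0.0015 -0.    ]
t 20.85 pos [0.6248 0.0561 0.0618] yaw -0.0316 F [ 5.1 -6.1 -5.4] w 0.389
total cm [0. 0. 0.] rot [ 0.0028 -0.0015 -0.    ] n 1 per row [0. 0. 0.] [ 0.0028 -0.0015 -0.    ]
```

View pics/z12.png

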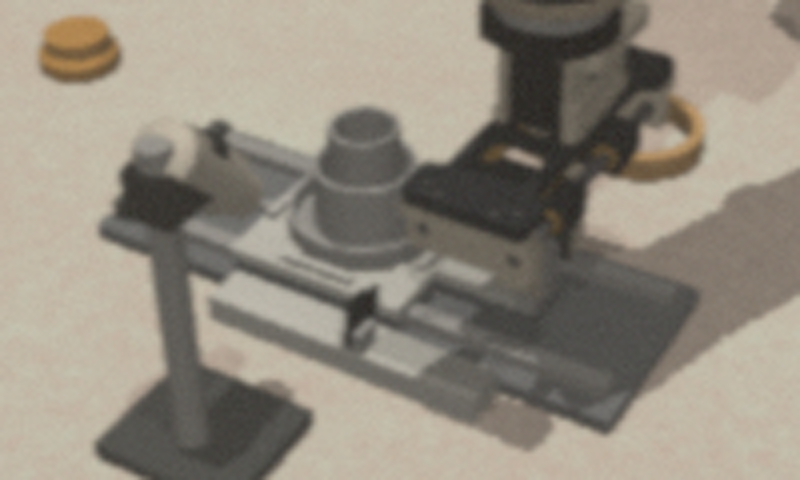

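View pics/t12.png

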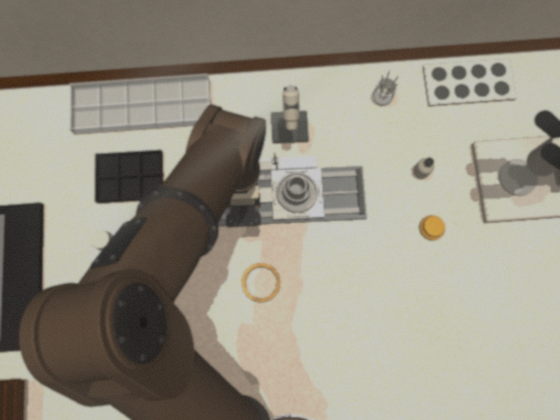

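View pics/w12.png

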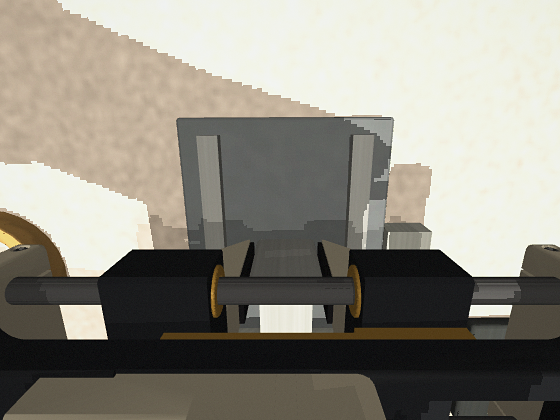

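```bash
python3 -c "
import cv2
a=cv2.imread('pics/t12.png')[140:225,235:345];cv2.imwrite('pics/z13.png',cv2.resize(a,None,fx=7,fy=7,interpolation=cv2.INTER_CUBIC))"
```

```text
(no output)
```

View pics/z13.png

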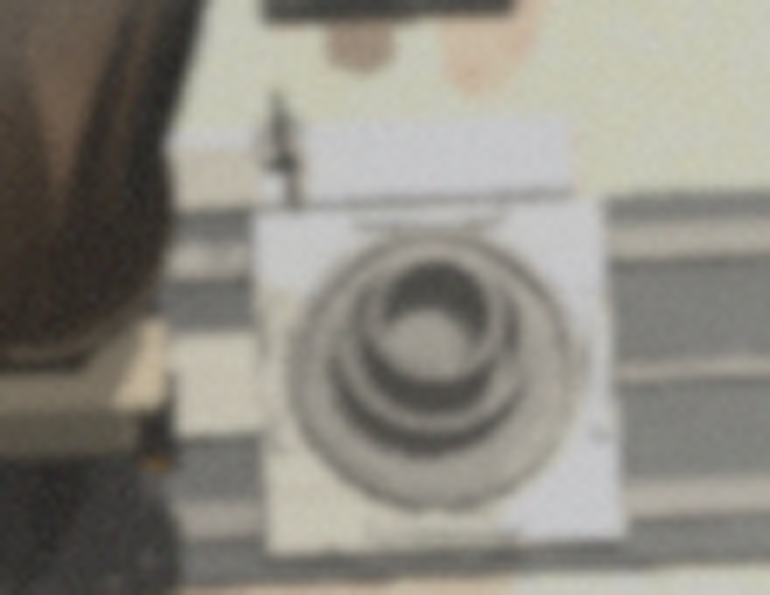

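The pointer base is at zoom (293,203) and the mark tip at (277,92), so they are nearly aligned. Now to measure.

```bash
python3 - <<'E'
from h import *
f=np.load("t12.npz");p,d,K,R,t=[f[k] for k in"pdKRt"]
Y=np.array([-np.sin(-.032),np.cos(-.032)])
z=lambda x,y,s=7,o=(235,140):(o[0]+(x+.5)/s-.5,o[1]+(y+.5)/s-.5)
for n,a,h in(("ptr base",(293,203),.03),("ptr upper",(292,182),.037),("mark tip",(277,92),.0516),("mark tip",(277,92),.048),("mark base",(283,150),.031),("plate TL",(255,205),.03),("BL",(268,553),.03),("TR",(604,195),.03),("BR",(625,540),.03)):
    X=ray(K,R,t,z(*a),h)[0];print(n,X.round(4),'along',(X[:2]@Y).round(4))
f0=np.load("top0.npz")
# plate shift between images via phase correlation unneeded; row profile across plate right edge
print('dish')
W=cloud(d,K,R,t)
w=W[165:215,275:325].reshape(-1,3)
for h,r in((.104,.022),(.078,.032)):
    q=w[abs(w[:,2]-h)<.005];print(h,len(q),circ(q,r-.002))
E
```

```text
ptr base [ 0.6863 -0.0216  0.03  ] along 0.0004
ptr upper [ 0.6916 -0.0217  0.037 ] along 0.0005
mark tip [ 0.719  -0.0188  0.0516] along 0.0042
mark tip [ 0.7202 -0.0189  0.048 ] along 0.0042
mark base [ 0.7051 -0.0196  0.031 ] along 0.003
plate TL [ 0.6866 -0.0086  0.03  ] along 0.0134
BL [ 0.5659 -0.004   0.03  ] along 0.0141
TR [ 0.6809 -0.1272  0.03  ] along -0.1053
BR [ 0.5611 -0.123   0.03  ] along -0.1049
dish
0.104 110 [ 0.62275814 -0.06167431]
0.078 173 [ 0.62300482 -0.06245117]
```

Both estimates agree that 3 to 4 mm is still missing.

Request:
apply_moves(
  commands=[
    [0, -0.1, 0, 0, 0, 0],
    [0, -0.15, 0, 0, 0, 0],
    [0, -0.1, 0, 0, 0, 0],
    [0, 0, 0, 0, 0, 0],
    [0, 0, 0, 0, 0, 0],
  ],
)

```text
clock: 21.35
position: [0.6249, 0.0595, 0.0618]
ee_rot: [3.138, -0.05, 0.002]
force: [4.7, -6.9, -4.6]
width: 0.387
```

Request:
apply_moves(
  commands=[
    [0, 0, 0, 0, 0, 0],
    [0, 0, 0, 0, 0, 0],
    [0, 0, 0, 0, 0, 0],
    [0, 0, 0, 0, 0, 0],
    [0, 0, 0, 0, 0, 0],
  ],
)

```text
clock: 21.85
position: [0.6249, 0.0595, 0.0618]
ee_rot: [3.138, -0.05, 0.002]
force: [4.3, -7.4, -4.4]
width: 0.39
```

```bash
python3 look.py top t14; python3 look.py scene s14; python3 -c "
import cv2
a=cv2.imread('pics/t14.png')[140:225,235:345];cv2.imwrite('pics/z14.png',cv2.resize(a,None,fx=7,fy=7,interpolation=cv2.INTER_CUBIC))
a=cv2.imread('pics/s14.png')[200:270,210:280];cv2.imwrite('pics/z15.png',cv2.resize(a,None,fx=8,fy=8,interpolation=cv2.INTER_CUBIC))"
```

```text
t 21.9 pos [0.6249 0.0595 0.0618] yaw -0.0317 F [ 4.5 -6.4 -4.8] w 0.391
total cm [0. 0. 0.] rot [ 0.0029 -0.0015 -0.    ] n 1 per row [0. 0. 0.] [ 0.0029 -0.0015 -0.    ]
t 21.95 pos [0.6249 0.0595 0.0618] yaw -0.0317 F [ 5.5 -7.  -4.3] w 0.391
total cm [0. 0. 0.] rot [ 0.0029 -0.0015 -0.    ] n 1 per row [0. 0. 0.] [ 0.0029 -0.0015 -0.    ]
```

View pics/z14.png

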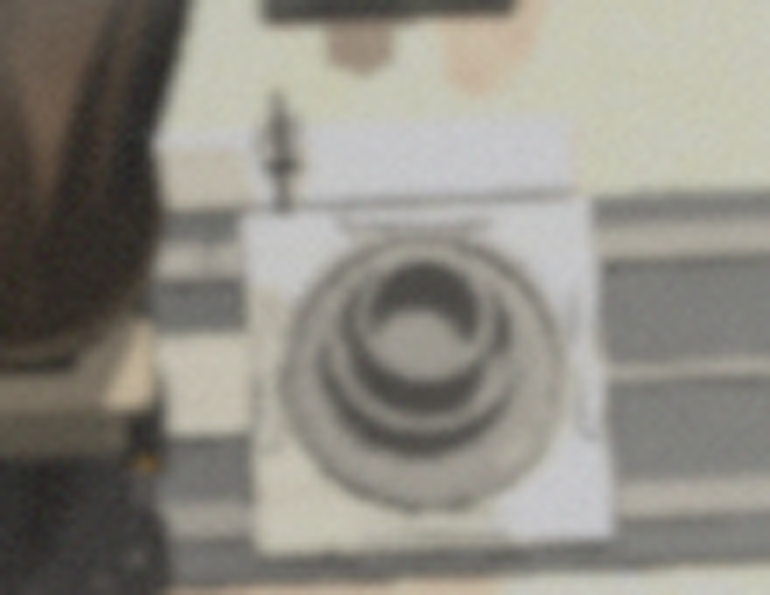

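View pics/z15.png

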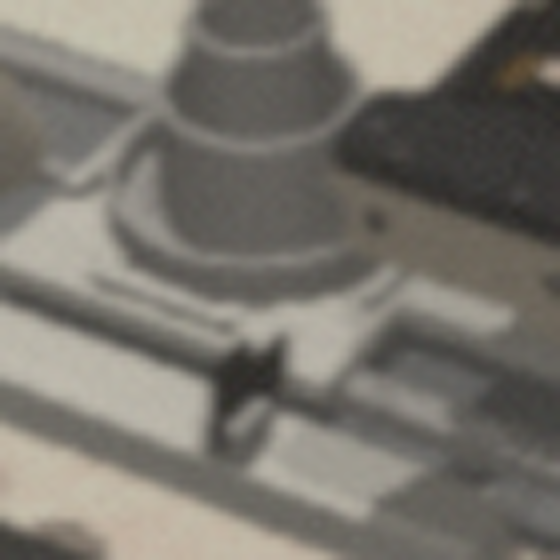

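The pointer base at zoom (284,208) and the mark tip at (279,92) lie on a line with the same slope as the plate edge (5/116 against 15/341), so they are aligned. TCP travel is 65 mm against the 65.4 mm measured. The cups are nested and the arm is at rest, so I'm handing in.

```bash
python3 - <<'E'
from cell import arm,order
print(order.sign_off()); s=arm.observe();print(s['clock'],s['position'],s['force'],s['width'])
E
```

```text
the job is handed in; nothing more can be done
None
the job is handed in; nothing more can be done
```

I put the middle cup in the large dish and let go, then stood the small cup inside it and let go. I then gripped the fin across its 36 mm width at a 45 N grip setting, pulled the stage about 65 mm to the mark, and handed in at about 22 s while still holding.

**Last checks:**
- **Cups:** They were still nested and looked upright in the last pictures. The last measurement of them, before the final 3.4 mm of pull, put their axes about 1 mm apart.
- **Pointer:** It lines up with the mark in the top view. Tool travel was 65.1 mm against a measured need of 65.4 mm, so the estimated error is under about 1 mm.
- **Grip:** Jaw width held steady at 0.39, about 36 mm, with a spring pull of about 7 N.
- **Bystanders:** Tape and holder looked unmoved in the last pictures. The arm hid the jar, driver and small cup's old place from the top camera, but I never touched anything near them.

One check disagreed: the base's angle came out between -0.025 and -0.045 rad depending on the method. I used about -0.03, which changes the pull estimate by less than 0.5 mm. The hand-in reported no verdict.

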